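Snap the lid onto a packed food tub and keep it pressed

ROBOT

A 7-joint arm with a two-finger parallel gripper is mounted at the origin on the work surface. World frame = base frame: x ahead of the robot, y to its left, z up, the work surface at z = 0. Lengths are in m, angles in rad, forces in N, time in s.
With the tool pointing down it reaches from about 0.35 to 0.9 m from the base axis. Payload 8.1 kg.
Tool frame: the origin (TCP) lies midway between the tips of the shut fingers; the grasp point (between the pads) lies arm.tcp_to_grasp behind it (arm.tcp_to_grasp is the distance from the TCP to the grasp point, in m); z points along the fingers, y is the line along which they close (so a half turn about z gives the same grasp; the last joint's range is limited). The gripper opens to 92 mm and grips with 3 to 60 N. Pads are 19 mm wide; open, the fingers measure 130 mm over their backs; the gripper's body (75 mm by 190 mm) begins 47 mm behind the grasp point.
Start: joints at [-1.364, 0.434, 0.025, 1.573, -0.012, 1.134, -0.075], TCP at [0.191, 0.595, 0.227] pointing down, gripper open.
Joint ranges: [-2.62, 2.62], [-0.44, 2.09], [-1.27, 1.32], [0.08, 2.57], [-1.32, 4.46], [0.12, 2], [-2.74, 2.74]. Speed limits (rad/s): [2.22, 2.22, 3.01, 3.01, 3.14, 3.14, 3.14].

INTERFACE

Orientations are given as a rotation vector (axis times angle).
In Python, from cell import observe, get_image, arm gives the robot as it stands. The module is installed in compiled form; this text tells all that it offers.
- The arm moves only by the tool drive_tool, never from a script. Its argument "steps" is a list of rows, each a list of 5 numbers: the closure, from 0 (fully open) to 1 (shut), then the shift along the world's x, y, z in mm, then the turn about the world's z in rad. In form: [[hand, x, y, z, roll], ...]. A call has 1 to 20 rows; each row shifts and turns the commanded pose from where the row before left it; what a row does not reach is not made up. A row lasts 1/12 s, in which the tool goes at most 41.7 mm and 7.16 degrees, less where a joint would pass 70% of its speed; a pose out of reach is approached as far as the arm can. A call with a gripper value outside its range is refused whole. The fingers move at their own pace and stop on an object; "grip_force" is the grip in N (left out, the last holds). Time passes only in rows, so rows that do not move let the fingers close. It gives the time, the measured TCP pose, the force, the opening and the grip force at its end, in the units of the state.
- observe(): the state, without advancing time (a new reading comes with each control period).
- get_image(name): name is "side" or "top"; returns a dict with "image" (420x560x3 uint8, red, green, blue), "vfov" (degrees; the focal length in pixels is half the picture's height over the tangent of half this angle, whatever the lens; pixels are square), "cx", "cy" (the principal point, pixels), "xyz" and "attitude" of the camera in the world. Camera axes: x right, y down, z forward; pixel columns grow to the right and rows downward; lengths in m; the calibration is good to about 2 mm. A picture is of the moment at which its call begins. There is no depth.
- arm.sign_off(): hands the job in; it is judged then, once.
The state is a dict: "clock": time; "joints": joint angles; "dq": joint speeds; "joint_efforts": joint torques, N m; "position": TCP position; "ee_rot": TCP orientation; "force": force on the tool from outside, world axes, zero at the start; "ft_torque": the same for the moment, N m; "width": opening from 0.0 (shut) to 1.0 (fully open); "gripper_force": force on a finger pad.
Only numpy, scipy, OpenCV 4.12 (cv2) and the standard library are available. Lean on these libraries where they do the work, as an engineer would, in place of code of your own. Each camera call takes 0.05 s, during which the arm holds its last target. There are 200 camera calls.

TASK

Close up the packed food tub: take the long lid by its grip bar, set it squarely into the mouth of the tub and press it straight down until it snaps under both spring clips and lies flush on the rim all round. Then keep pressing: the program finishes while still holding the lid down with a steady push of about 10 N, nothing is let go. Leave the small square lid, the tape roll and the spray bottle where they are.

Things in the scene. Friction and masses are not known exactly. Their poses are not given: they have to be found in the camera images.
- lid: Long white lid, loose, upright on the table, 0.1 to 0.21 kg, fits either way round. From below: plug 20 mm deep (157 x 107 mm, bottom 6 mm tapered to 147 x 97), plate with a lip 180 (x) x 124 (y) x 2.5 mm, stepped up to 168 x 112 with its top at z = 26 mm, and in the middle a grip bar 70 long (x) x 18 wide (y), top at z = 60 mm. Origin: centre of the plug's underside, z up.
- tub: Open white tub fixed on a black rubber foot, two dark green packs inside (tops 45 mm high). Outside 170 (x) x 120 (y) mm, mouth 160 x 110 mm, rim 75 mm above the table. Origin: centre of the underside, at table height, z up. A clip stands at each short side. With the lid home its plate rests on the rim, its origin 55 mm above the tub's, long sides parallel.
- clip_far (a joint): Springy white clip at the tub's +x end, 40 mm wide, top 90 mm above the table; 0 = upright, grows as it bends outwards (about 0.07 rad as the lid passes). Its nose, sloped on top, overhangs a seated lip by 4 mm. The lid meets the slopes 10 mm above its seat; a push of up to 20 N mid-lid snaps them back over it, the force drops.
- clip_near (a joint): The same for the equal clip at the tub's -x end. One clip may snap before the other: the lid then lies tilted, about 0.03 rad, and pressing on in the middle (up to about 20 N) snaps the second.
- small_lid: Bystander: small square white lid, plate 98 x 98 mm, 48 mm tall with a round knob 26 mm thick; does not fit the tub. Origin: centre of its underside.
- tape_roll: Bystander: cardboard tape core, 90 mm across, 45 mm high. Origin: centre of its underside.
- spray_bottle: Bystander: white spray bottle with a grey trigger head, 84 mm across, 251 mm tall. Origin: centre of its underside.
Things that resemble listed ones, but are neither listed nor needed, are in the scene too. Leave any brown or red look-alike of the lid alone. What is shaped like the tub but purple or red is not meant.

How it is judged:
By the outcome, as a careful person would: the job done as asked, in the order asked, and still so for the second after the job is handed in, while the arm keeps its last pose, push and grip.
It also fails if it takes over 51 s, if anything falls off the work surface, if the arm or the gripper's body presses on something with over 40 N, if the wrist force passes 120 N, or if a joint passes its speed limit or range.

## Working session

There is one attempt and no reset: what is moved stays moved. The work goes in short steps, Python scripts to look and compute and a tool call to move; the robot and the scene stay as the last step left them, time stands still between calls to the robot, and variables do not carry over. Pictures are saved under pics/ and viewed, at most 10 in all, crops included, and the job is handed in when it is done.

Besides the shell and the picture viewer there is one more tool, called after "Call:" by a JSON object that holds its "method" and its "body". drive_tool: Moves the arm, as the interface text tells. Its arguments: {"type":"object","properties":{"steps":{"type":"array"},"grip_force":{"type":"number"}},"required":["steps"]}

```bash
mkdir -p pics; python3 - <<'E'
from cell import observe,get_image,arm
import cv2
print(observe(),arm.tcp_to_grasp)
for n in("side","top"):
    d=get_image(n);cv2.imwrite(f"pics/{n}0.png",d["image"][:,:,::-1]);print({k:v for k,v in d.items() if k!="image"})
E
```

```text
{'clock': 0.0, 'joints': array([-1.36357934,  0.43522426,  0.02497816,  1.57409978, -0.0115844 ,
        1.13400526, -0.07507546]), 'dq': array([ 6.37035880e-04, -2.16626930e-03, -3.48806481e-04, -1.13040110e-03,
        4.26114780e-04,  7.28195899e-05, -2.01316417e-04]), 'joint_efforts': array([-1.10776659e-04, -6.67859674e+01,  9.85166989e-01, -3.14465618e+01,
       -6.04254333e-02,  4.30703082e-02,  1.75235623e-04]), 'position': array([0.19045819, 0.59473131, 0.22594321]), 'ee_rot': array([-4.84769309e-01, -3.10387790e+00,  2.49689555e-03]), 'force': array([-0.42822273, -0.73730226,  0.12951074]), 'ft_torque': array([-0.00245071,  0.03154281,  0.04566317]), 'gripper_force': 0.0, 'width': 1.0012548692713628} 0.0188
{'vfov': 56.08534300116897, 'cx': 285.68231659277274, 'cy': 208.52024937701304, 'xyz': array([ 0.34228834, -0.81546683,  0.97764667]), 'attitude': array([-2.41464438,  0.29088509, -0.12843416])}
{'vfov': 47.610733370423986, 'cx': 283.53318454406923, 'cy': 206.81241446494616, 'xyz': array([ 0.35401989, -0.03722243,  1.44270393]), 'attitude': array([-2.16597798,  2.1350075 , -0.15511865])}
```

View pics/top0.png

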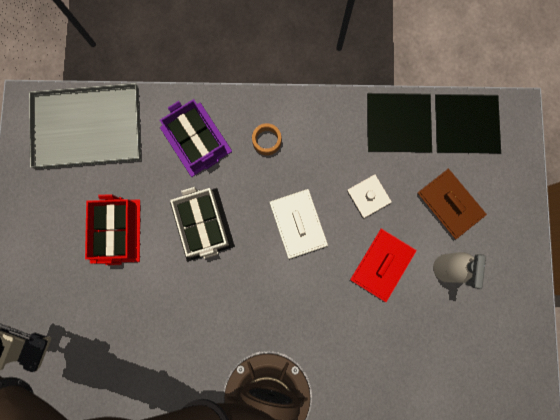

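View pics/side0.png

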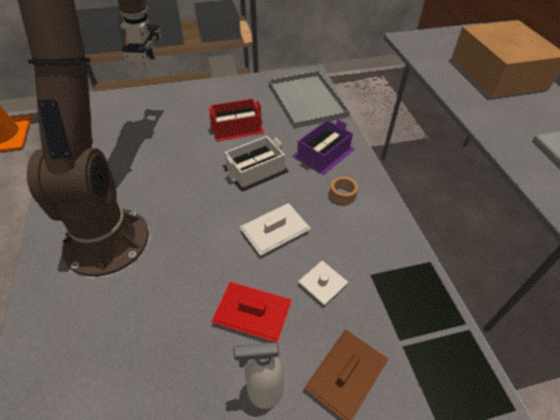

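The white tub is near top (200,222) and side (255,160). The white long lid is near top (298,224) and side (275,229), with its bar along the long axis. I'll zoom in on both.

```bash
cat > h.py <<'E'
import numpy as np,cv2
from scipy.spatial.transform import Rotation as R
class Cam:
    def __init__(s,d):
        s.f=210/np.tan(np.radians(d["vfov"])/2);s.c=np.array([d["cx"],d["cy"]]);s.p=d["xyz"];s.R=R.from_rotvec(d["attitude"]).as_matrix()
    def proj(s,P):
        q=(np.atleast_2d(P)-s.p)@s.R;return s.f*q[:,:2]/q[:,2:]+s.c
    def ray(s,uv,z):
        r=s.R@np.append((np.array(uv)-s.c)/s.f,1);return s.p+r*(z-s.p[2])/r[2]
E
python3 - <<'E'
from h import *
from cell import get_image
T=get_image("top");S=get_image("side")
import pickle;pickle.dump((T,S),open("im.pkl","wb"))
t,s=Cam(T),Cam(S)
print("base",t.proj([0,0,0]),s.proj([0,0,0]),"tcp",t.proj([.19,.595,.227]),s.proj([.19,.595,.227]))
print("lid",t.ray((298,224),.026),s.ray((275,229),.026),"tub",t.ray((200,223),.075),s.ray((255,158),.075))
a=T["image"][175:275,160:340];b=S["image"][120:260,210:325]
A=cv2.resize(a,None,fx=4.4,fy=4.4,interpolation=2);B=cv2.resize(b,None,fx=4.2,fy=4.2,interpolation=2)
cv2.imwrite("pics/zt.png",A[:,:,::-1]);cv2.imwrite("pics/zs.png",B[:,:,::-1])
E
```

```text
base [[266.53871838 397.16476078]] [[106.38966753 241.28142538]] tcp [[ 24.99215028 337.18945526]] [[147.88228997  65.49433718]]
lid [ 0.50262889 -0.08531724  0.026     ] [ 0.50390081 -0.09235134  0.026     ] tub [0.49626802 0.19915794 0.075     ] [0.49835579 0.18388231 0.075     ]
```

View pics/zt.png

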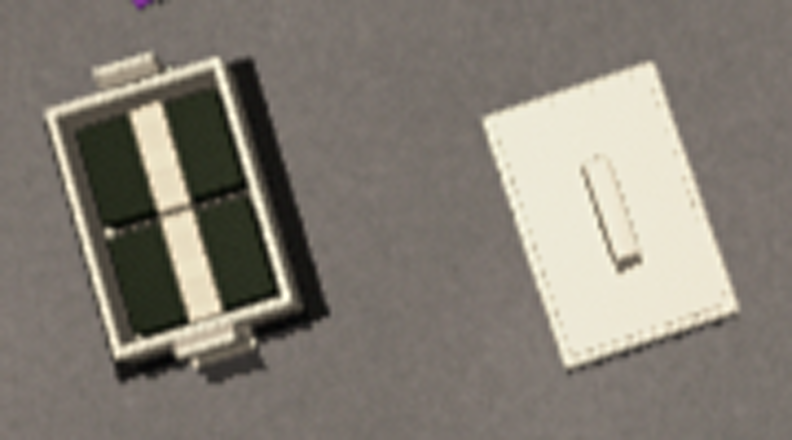

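View pics/zs.png

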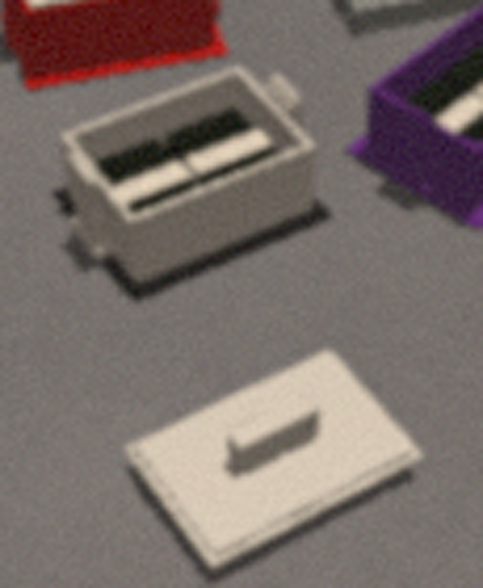

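```bash
cat > fit.py <<'E'
from h import *
import pickle
from scipy.optimize import least_squares
T,S=pickle.load(open("im.pkl","rb"));t,s=Cam(T),Cam(S)
um=lambda L,k,o:(np.array(L)+.5)/k-.5+np.array(o)
ut=lambda L:um(L,4.4,(160,175));us=lambda L:um(L,4.2,(210,120))
def fit(tp,sp,a,b,z,x0,ord_s):
    # order: top view corners TL,TR,BR,BL ; long axis = up in image (+x)
    C=np.array([[a,b],[a,-b],[-a,-b],[-a,b]])/2
    def P(x):
        c,n=np.cos(x[2]),np.sin(x[2]);return np.c_[C@np.array([[c,n],[-n,c]])+x[:2],[z]*4]
    for nm,w in(("top",(1,0)),("side",(0,1)),("both",(1,1))):
        f=lambda x:np.r_[w[0]*(t.proj(P(x))-tp).ravel(),w[1]*(s.proj(P(x))[ord_s]-sp).ravel()]
        r=least_squares(f,x0,x_scale=[.01,.01,.05]);print(nm,r.x.round(4),"rms",np.sqrt(np.mean(r.fun**2)*2/sum(w)).round(2))
    print(r.fun.reshape(-1,2).round(1).tolist())
# side order: left,top,right,bottom  = BL,TL,TR,BR
o=[3,0,1,2]
fit(ut([(482,117),(654,60),(740,312),(568,370)]),us([(127,450),(332,348),(422,454),(213,563)]),.18,.124,.0225,[.5,-.09,.2],o)
fit(ut([(45,113),(217,57),(298,300),(118,360)]),us([(62,135),(240,66),(315,147),(130,220)]),.17,.12,.075,[.5,.19,.2],o)
E
python3 fit.py
```

```text
top [ 0.5055 -0.0867  0.3374] rms 0.3
side [ 0.5067 -0.0819  0.3383] rms 0.4
both [ 0.5059 -0.0849  0.3377] rms 0.62
[[-0.4, 0.2], [-0.6, 0.3], [-0.6, -0.6], [-0.9, -0.5], [-0.3, 0.1], [-0.4, 0.7], [0.6, 0.9], [0.0, 1.4]]
top [0.5004 0.2048 0.3387] rms 0.26
side [0.5012 0.2096 0.3151] rms 0.15
both [0.5006 0.2059 0.3311] rms 0.52
[[-0.4, -0.1], [0.1, -0.0], [-1.0, 0.2], [-0.3, -0.3], [-0.2, 0.8], [-0.2, 0.6], [0.0, 0.2], [0.5, 1.2]]
```

Call:
{"method": "drive_tool", "body": {"steps": [[0, 16, -34, 0, 0.0325], [0, 16, -34, 0, 0.0325], [0, 16, -34, 0, 0.0325], [0, 16, -34, 0, 0.0325], [0, 16, -34, 0, 0.0325], [0, 16, -34, 0, 0.0325], [0, 16, -34, 0, 0.0325], [0, 16, -34, 0, 0.0325], [0, 16, -34, 0, 0.0325], [0, 16, -34, 0, 0.0325], [0, 16, -34, 0, 0.0325], [0, 16, -34, 0, 0.0325], [0, 16, -34, 0, 0.0325], [0, 16, -34, 0, 0.0325], [0, 16, -34, 0, 0.0325], [0, 16, -34, 0, 0.0325], [0, 16, -34, 0, 0.0325], [0, 16, -34, 0, 0.0325], [0, 16, -34, 0, 0.0325], [0, 11, -34, 0, 0.0325]], "grip_force": 50}}

```text
clock: 1.87
position: [0.5066, -0.0865, 0.2268]
ee_rot: [-0.535, 3.095, -0.0]
force: [0.9, 0.7, 0.2]
width: 1.001
gripper_force: 0.0
```

Call:
{"method": "drive_tool", "body": {"steps": [[0, 0, 1, -30, 0], [0, 0, 1, -30, 0], [0, 0, 0, -30, 0], [0, 0, 0, -30, 0], [0, 0, 0, -30, 0], [0, 0, 0, -25, 0], [0, 0, 0, -12, 0], [0, 0, 0, -9, 0], [0, 0, 0, 0, 0], [0, 0, 0, 0, 0]]}}

```text
clock: 2.7
position: [0.5057, -0.0828, 0.0309]
ee_rot: [0.532, -3.096, -0.0]
force: [-0.7, -0.4, 0.9]
width: 1.0
gripper_force: 0.0
```

```bash
python3 - <<'E'
from h import *
from cell import get_image,observe
T=get_image("top");S=get_image("side");print(observe())
a=T["image"][175:275,250:350];b=S["image"][170:270,220:330]
A=cv2.resize(a,(400,400),interpolation=2);B=cv2.resize(b,(400,400),interpolation=2)
cv2.imwrite("pics/g.png",np.hstack([A,B])[:,:,::-1])
E
```

```text
{'clock': 2.8, 'joints': array([-0.15963076,  0.52391845,  0.29478017,  2.06190788, -0.26489528,
        0.58922026,  2.22998459]), 'dq': array([ 8.63827901e-04, -7.74282616e-03,  1.17042468e-03, -5.60254018e-05,
       -1.93943852e-03, -2.29854264e-03,  3.36965244e-03]), 'joint_efforts': array([ 6.76356442e-02, -5.77891982e+01,  5.12346536e+00, -1.83539987e+01,
        4.88712417e-02,  5.32369455e-02,  8.35617466e-04]), 'position': array([ 0.50638266, -0.08283302,  0.03173527]), 'ee_rot': array([-5.31482812e-01,  3.09460362e+00, -4.84396339e-04]), 'force': array([ 0.40920841, -0.30226286,  0.56891098]), 'ft_torque': array([ 0.07544943,  0.0612564 , -0.01371752]), 'gripper_force': 0.0, 'width': 1.000049586896393}
```

View pics/g.png

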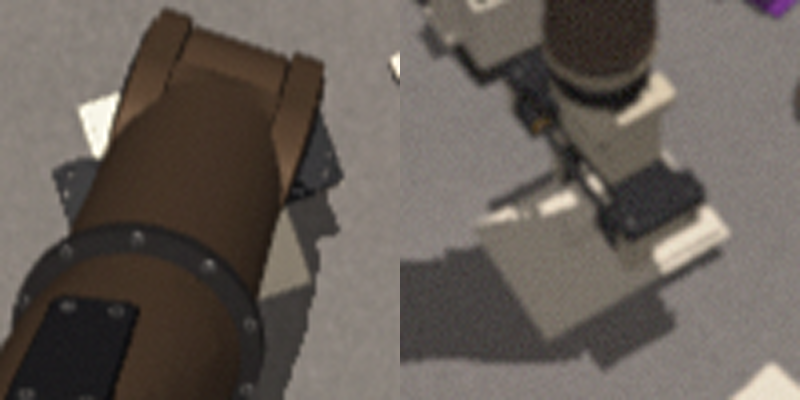

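The side view shows the gripper centred over the bar, and the top view is blocked by the arm. Closing now.

Call:
{"method": "drive_tool", "body": {"steps": [[0, 0, 0, -2, 0], [0.5, 0, 0, 0, 0], [0.7, 0, 0, 0, 0], [0.9, 0, 0, 0, 0], [1, 0, 0, 0, 0], [1, 0, 0, 0, 0], [1, 0, 0, 0, 0], [1, 0, 0, 0, 0], [1, 0, 0, 0, 0], [1, 0, 0, 0, 0], [1, 0, 0, 0, 0], [1, 0, 0, 0, 0]], "grip_force": 50}}

```text
clock: 3.8
position: [0.5056, -0.0828, 0.0287]
ee_rot: [0.532, -3.096, -0.0]
force: [-0.0, -0.1, 0.2]
width: 0.253
gripper_force: 0.0
```

Call:
{"method": "drive_tool", "body": {"steps": [[1, 0, 0, 0, 0], [1, 0, 0, 0, 0], [1, 0, 0, 0, 0], [1, 0, 0, 0, 0], [1, 0, 0, 0, 0], [1, 0, 0, 0, 0]]}}

```text
clock: 4.3
position: [0.5056, -0.0828, 0.0287]
ee_rot: [0.532, -3.096, -0.0]
force: [0.3, 0.1, 0.1]
width: 0.191
gripper_force: 50.0
```

Call:
{"method": "drive_tool", "body": {"steps": [[1, 0, 0, 10, 0], [1, 0, 0, 25, 0], [1, 0, 0, 30, 0], [1, 0, 0, 30, 0], [1, 0, 0, 30, 0], [1, 0, 0, 15, 0], [1, 0, 15, 0, 0], [1, 0, 25, 0, 0], [1, 0, 25, 0, 0], [1, 0, 25, 0, 0], [1, 0, 25, 0, 0], [1, -1, 25, 0, 0], [1, -1, 25, 0, 0], [1, -1, 25, 0, 0], [1, -1, 25, 0, 0], [1, -1, 25, 0, 0], [1, 0, 25, 0, 0], [1, 0, 15, 0, 0], [1, 0, 10, 0, 0], [1, 0, 0, 0, 0]]}}

```text
clock: 5.97
position: [0.5001, 0.2095, 0.1691]
ee_rot: [-0.536, 3.095, 0.001]
force: [0.8, -0.4, -1.5]
width: 0.19
gripper_force: 50.0
```

```bash
python3 - <<'E'
from h import *
from cell import get_image,observe
T=get_image("top");S=get_image("side");o=observe();print(o["position"],o["ee_rot"],o["force"],o["width"])
t,s=Cam(T),Cam(S);print(t.proj(o["position"]),s.proj(o["position"]))
import pickle;pickle.dump((T,S),open("im2.pkl","wb"))
a=T["image"][160:280,140:260];b=S["image"][80:200,190:310]
A=cv2.resize(a,None,fx=4,fy=4,interpolation=2)[:,:300];B=cv2.resize(b,None,fx=4,fy=4,interpolation=2)
A=cv2.resize(a,(320,320),interpolation=2)
A=cv2.copyMakeBorder(A,0,160,0,0,0)
cv2.imwrite("pics/h.png",np.hstack([A,B])[:,:,::-1])
E
```

```text
[0.50053182 0.20629743 0.16891774] [ 5.31196161e-01 -3.09616050e+00  1.05352449e-03] [-0.04451338 -0.41363498 -1.48272879] 0.19253194507071697
[[191.51346758 217.68705019]] [[253.0486832  131.73147787]]
```

View pics/h.png

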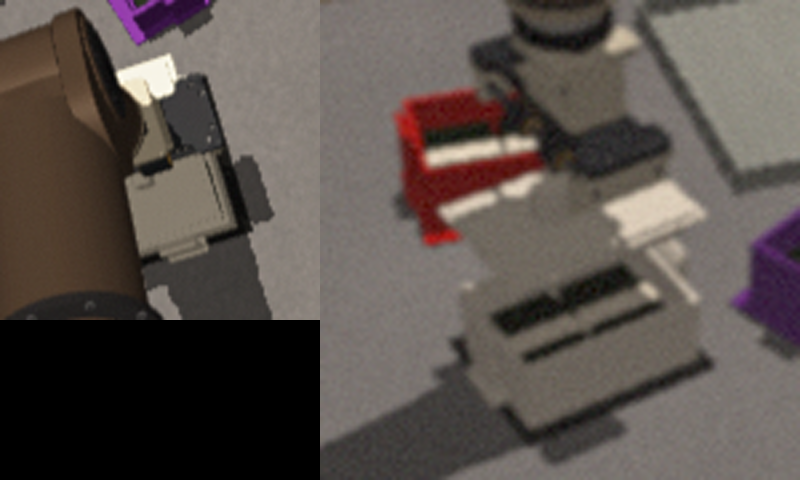

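The lid is held level above the tub. I'll check the relative position on a contrast-enhanced zoom with the predicted outline drawn over it.

```bash
python3 - <<'E'
from h import *
import pickle
T,S=pickle.load(open("im2.pkl","rb"))
def z(I,r,c,n,k):
    a=I["image"][r:r+n,c:c+n].astype(float)
    a=cv2.resize(a,None,fx=k,fy=k,interpolation=2);a=np.clip(255*(a/255)**.9,0,255).astype(np.uint8)
    l=cv2.cvtColor(a,cv2.COLOR_RGB2LAB);l[:,:,0]=cv2.createCLAHE(4,(3,3)).apply(l[:,:,0]);a=cv2.cvtColor(l,cv2.COLOR_LAB2BGR)
    cam=Cam(I);x=[.5005,.2065,.338];c_,n_=np.cos(x[2]),np.sin(x[2])
    C=np.array([[.18,.124],[.18,-.124],[-.18,-.124],[-.18,.124]])/2@np.array([[c_,n_],[-n_,c_]])+x[:2]
    p=cam.proj(np.c_[C,[.1628]*4]);q=((p-[c,r]+.5)*k-.5)
    print(p.round(1).tolist(),q.round().tolist())
    for u in q: cv2.circle(a,tuple(int(v) for v in u.round()),3,(0,0,255),1)
    return a
A=z(T,180,160,80,5);B=z(S,95,215,80,5)
cv2.imwrite("pics/i.png",np.hstack([A,B]))
E
```

```text
[[160.4, 194.0], [203.9, 179.8], [223.8, 242.2], [179.5, 257.0]] [[4.0, 72.0], [222.0, 1.0], [321.0, 313.0], [100.0, 387.0]]
[[266.6, 114.7], [286.5, 134.0], [238.1, 153.7], [219.7, 132.4]] [[260.0, 101.0], [360.0, 197.0], [118.0, 295.0], [26.0, 189.0]]
```

View pics/i.png

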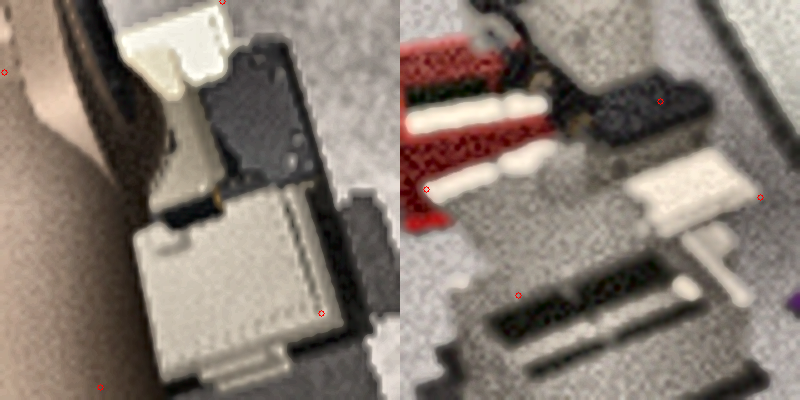

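Call:
{"method": "drive_tool", "body": {"steps": [[1, 0, 0, -15, 0], [1, 0, 0, -15, 0], [1, 0, 0, -15, 0], [1, 0, 0, -10, 0], [1, 0, 0, -4, 0], [1, 0, 0, -3, 0], [1, 0, 0, -3, 0], [1, 0, 0, -3, 0], [1, 0, 0, 0, 0], [1, 0, 0, 0, 0], [1, 0, 0, 0, 0]]}}

```text
clock: 6.98
position: [0.5008, 0.2074, 0.1011]
ee_rot: [-0.532, 3.096, 0.0]
force: [-0.6, 0.3, -1.3]
width: 0.195
gripper_force: 50.0
```

```bash
python3 - <<'E'
from h import *
from cell import get_image,observe
T=get_image("top");S=get_image("side");o=observe();print(o["position"],o["ee_rot"],o["force"],o["ft_torque"])
import pickle;pickle.dump((T,S),open("im3.pkl","wb"))
def z(I,r,c,n,k):
    a=cv2.resize(I["image"][r:r+n,c:c+n],None,fx=k,fy=k,interpolation=cv2.INTER_CUBIC)
    l=cv2.cvtColor(a,cv2.COLOR_RGB2LAB);l[:,:,0]=cv2.createCLAHE(3,(2,2)).apply(l[:,:,0]);return cv2.cvtColor(l,cv2.COLOR_LAB2BGR)
cv2.imwrite("pics/j.png",np.hstack([z(T,180,160,80,5),z(S,105,215,80,5)]))
E
```

```text
[0.50072251 0.20737065 0.10104107] [-5.31746802e-01  3.09581177e+00  3.38057634e-04] [-0.34210637 -0.18550187 -0.74365508] [0.04812352 0.03094303 0.01152176]
```

View pics/j.png

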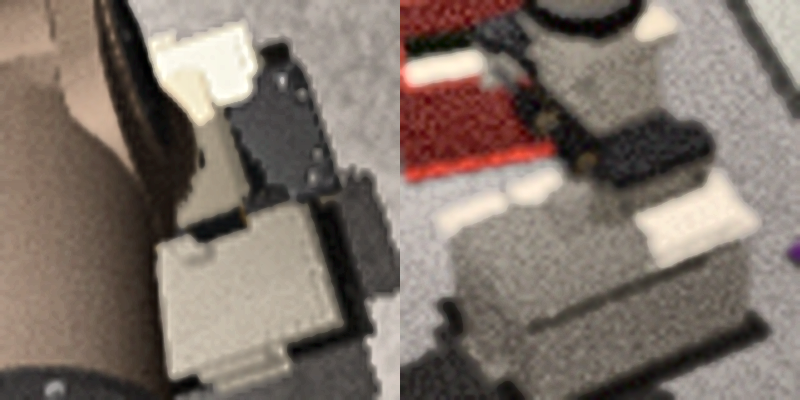

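The plug tip is about 3 mm inside the mouth, aligned with the rim and with no contact force. Going down gently.

Call:
{"method": "drive_tool", "body": {"steps": [[1, 0, 0, -1, 0], [1, 0, 0, -1, 0], [1, 0, 0, -1, 0], [1, 0, 0, -1, 0], [1, 0, 0, -1, 0], [1, 0, 0, -1, 0], [1, 0, 0, 0, 0], [1, 0, 0, 0, 0]]}}

```text
clock: 7.75
position: [0.5007, 0.2074, 0.0947]
ee_rot: [-0.532, 3.096, 0.0]
force: [1.1, 0.8, -1.6]
width: 0.198
gripper_force: 50.0
```

Call:
{"method": "drive_tool", "body": {"steps": [[1, 0, 0, -1, 0], [1, 0, 0, -1, 0], [1, 0, 0, -1, 0], [1, 0, 0, -1, 0], [1, 0, 0, 0, 0], [1, 0, 0, 0, 0]], "grip_force": 58}}

```text
clock: 8.25
position: [0.5014, 0.2076, 0.0915]
ee_rot: [-0.531, 3.094, 0.001]
force: [0.8, 1.0, 6.5]
width: 0.192
gripper_force: 58.0
```

Call:
{"method": "drive_tool", "body": {"steps": [[1, 0, 0, -1, 0], [1, 0, 0, -1, 0], [1, 0, 0, -1, 0], [1, 0, 0, 0, 0]]}}

```text
clock: 8.58
position: [0.5017, 0.2078, 0.0889]
ee_rot: [-0.531, 3.094, 0.002]
force: [-1.0, 1.4, 8.4]
width: 0.193
gripper_force: 58.0
```

Call:
{"method": "drive_tool", "body": {"steps": [[1, 0, 0, -1, 0], [1, 0, 0, -1, 0], [1, 0, 0, -1, 0], [1, 0, 0, 0, 0]]}}

```text
clock: 8.92
position: [0.5006, 0.2075, 0.0846]
ee_rot: [-0.532, 3.096, 0.0]
force: [0.2, 3.4, 0.9]
width: 0.193
gripper_force: 58.0
```

Call:
{"method": "drive_tool", "body": {"steps": [[1, 0, 0, -0.5, 0], [1, 0, 0, -0.5, 0], [1, 0, 0, 0, 0], [1, 0, 0, 0, 0]]}}

```text
clock: 9.25
position: [0.5005, 0.2075, 0.0838]
ee_rot: [-0.532, 3.096, 0.0]
force: [-0.7, 2.6, 1.9]
width: 0.194
gripper_force: 58.0
```

Call:
{"method": "drive_tool", "body": {"steps": [[1, 0, 0, -0.5, 0], [1, 0, 0, -0.5, 0], [1, 0, 0, 0, 0], [1, 0, 0, 0, 0]]}}

```text
clock: 9.58
position: [0.5006, 0.2075, 0.0837]
ee_rot: [-0.532, 3.096, 0.001]
force: [-4.7, 1.5, 14.5]
width: 0.194
gripper_force: 58.0
```

Call:
{"method": "drive_tool", "body": {"steps": [[1, 0, 0, -0.5, 0], [1, 0, 0, 0, 0], [1, 0, 0, 0, 0], [1, 0, 0, 0, 0]]}}

```text
clock: 9.92
position: [0.5006, 0.2075, 0.0837]
ee_rot: [-0.532, 3.096, 0.002]
force: [-6.7, 0.7, 20.8]
width: 0.191
gripper_force: 58.0
```

```bash
python3 - <<'E'
from h import *
from cell import get_image,observe
T=get_image("top");S=get_image("side")
def z(I,r,c,n,k):
    a=cv2.resize(I["image"][r:r+n,c:c+n],None,fx=k,fy=k,interpolation=cv2.INTER_CUBIC)
    l=cv2.cvtColor(a,cv2.COLOR_RGB2LAB);l[:,:,0]=cv2.createCLAHE(3,(2,2)).apply(l[:,:,0]);return cv2.cvtColor(l,cv2.COLOR_LAB2BGR)
cv2.imwrite("pics/k.png",np.hstack([z(T,180,160,80,5),z(S,105,215,80,5)]))
for i in range(6):
    o=observe();print(o["position"],o["ee_rot"],o["force"].round(1),o["ft_torque"].round(2));get_image("side")
E
```

```text
[0.50055119 0.20754341 0.08368036] [-5.31751354e-01  3.09577888e+00  1.60530842e-03] [-6.5  0.6 22. ] [ 0.06  1.38 -0.27]
[0.50053095 0.20754326 0.08367992] [-5.31840236e-01  3.09582487e+00  1.59786150e-03] [-5.6  1.5 20.7] [ 0.1   1.39 -0.17]
[0.50059179 0.20752247 0.0836986 ] [-5.31691336e-01  3.09574506e+00  1.60342106e-03] [-6.5  0.8 21.1] [ 0.1   1.45 -0.22]
[0.5006013  0.20756307 0.08370541] [-5.31725336e-01  3.09571272e+00  1.65399170e-03] [-7.2  0.9 21.4] [ 0.07  1.42 -0.27]
[0.50056584 0.20755868 0.08369148] [-5.31793135e-01  3.09575625e+00  1.64645648e-03] [-6.7  0.7 21.1] [ 0.08  1.38 -0.22]
[0.5005952  0.20751789 0.08369118] [-5.31679716e-01  3.09573507e+00  1.59105687e-03] [-6.2  1.  20.9] [ 0.07  1.43 -0.18]
```

View pics/k.png

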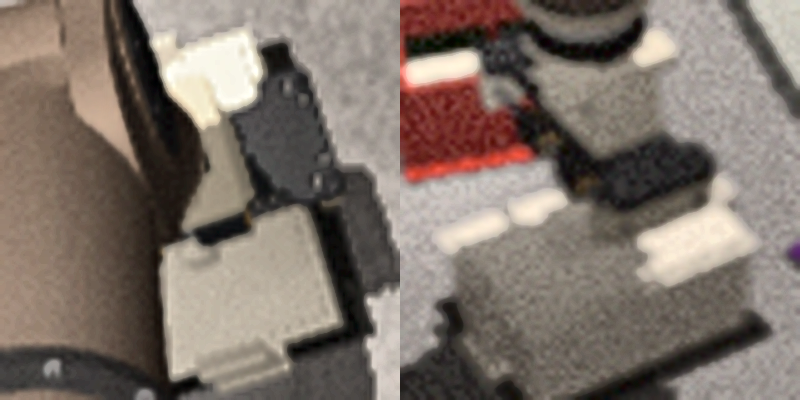

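Call:
{"method": "drive_tool", "body": {"steps": [[1, 0, 0, -0.3, 0], [1, 0, 0, 0, 0], [1, 0, 0, 0.5, 0], [1, 0, 0, 0.6, 0], [1, 0, 0, 0, 0], [1, 0, 0, 0, 0], [1, 0, 0, 0, 0]]}}

```text
clock: 10.9
position: [0.5006, 0.2075, 0.0837]
ee_rot: [-0.532, 3.096, 0.001]
force: [-3.7, 2.0, 10.9]
width: 0.192
gripper_force: 58.0
```

Call:
{"method": "drive_tool", "body": {"steps": [[1, 0, 0, 0.05, 0], [1, 0, 0, 0, 0], [1, 0, 0, 0, 0], [1, 0, 0, 0, 0], [1, 0, 0, 0, 0], [1, 0, 0, 0, 0], [1, 0, 0, 0, 0], [1, 0, 0, 0, 0], [1, 0, 0, 0, 0], [1, 0, 0, 0, 0], [1, 0, 0, 0, 0], [1, 0, 0, 0, 0]]}}

```text
clock: 11.9
position: [0.5006, 0.2075, 0.0837]
ee_rot: [-0.532, 3.096, 0.001]
force: [-3.4, 2.1, 10.5]
width: 0.192
gripper_force: 58.0
```

```bash
python3 -c "
from cell import arm
print(arm.sign_off())"
```

```text
the job is handed in; nothing more can be done
None
```

The lid is seated flush at its full depth in the tub, still gripped and held down with a steady push of about 10.5 N, and the job was handed in at about 12 s. Both clips appear latched: the force dropped once, the lid is level and it held under a 21 N push. I couldn't see the clips well enough to confirm each one separately.

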